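# Line up the reagent bottles by height

### The job

Stand the four capped reagent bottles on the four round pads of the blue strip, one in the middle of each pad, in order of height: the shortest on the green pad, each next one taller, the tallest at the far end from the green pad. Set them down upright without dropping or tipping any, and leave the beaker and the red-bulbed dropper bottle where they stand.

Things in the scene. Friction and masses are not known exactly. Their poses are not given: they have to be found in the camera images.
- blue_cap_c (a point): The shortest: brown bottle with a blue cap. Upright, round, closed; 66 mm tall, body 40 mm in diameter with straight walls up to 40 mm above its base, then a shoulder and a cap 27 mm across and 17 mm high. The point is on its axis, half-way up (33 mm above its base); z points up the bottle. Loose, under 0.35 kg. It starts standing on the bench.
- green_cap_c (a point): The second shortest: white bottle with a green cap. Upright, round, closed; 82 mm tall, body 46 mm in diameter with straight walls up to 56 mm above its base, then a shoulder and a cap 31 mm across and 17 mm high. The point is on its axis, half-way up (41 mm above its base); z points up the bottle. Loose, under 0.35 kg. It starts standing on the bench.
- yellow_cap_c (a point): The second tallest: grey-blue bottle with a yellow cap. Upright, round, closed; 98 mm tall, body 52 mm in diameter with straight walls up to 72 mm above its base, then a shoulder and a cap 35 mm across and 17 mm high. The point is on its axis, half-way up (49 mm above its base); z points up the bottle. Loose, under 0.35 kg. It starts standing on the bench.
- white_cap_c (a point): The tallest: brown bottle with a white cap. Upright, round, closed; 114 mm tall, body 58 mm in diameter with straight walls up to 88 mm above its base, then a shoulder and a cap 39 mm across and 17 mm high. The point is on its axis, half-way up (57 mm above its base); z points up the bottle. Loose, under 0.35 kg. It starts standing on the bench.
- pad_green: The green round pad, 76 mm across and 3 mm thick, fixed on the blue strip, its top 9 mm above the bench. Origin: centre of its underside (6 mm above the bench). Its y axis runs along the strip. It is at one end of the row, either end. The four pads stand in one straight row, 105 mm from centre to centre, on a blue strip 95 mm by 420 mm and 6 mm thick.
- pad_mid_a: A white round pad, 76 mm across and 3 mm thick, fixed on the blue strip, its top 9 mm above the bench. Origin: centre of its underside (6 mm above the bench). Its y axis runs along the strip. One of the two inner pads; it may be next to the green one or not.
- pad_mid_b: A white round pad, 76 mm across and 3 mm thick, fixed on the blue strip, its top 9 mm above the bench. Origin: centre of its underside (6 mm above the bench). Its y axis runs along the strip. The other inner pad.
- pad_end: The white round pad, 76 mm across and 3 mm thick, fixed on the blue strip, its top 9 mm above the bench. Origin: centre of its underside (6 mm above the bench). Its y axis runs along the strip. It is at the end of the row away from the green pad.
- beaker_c (a point): Open clear-glass beaker, 70 mm tall, 56 mm across the rim, standing among the bottles; to be left alone. The point is on its axis, half-way up. The bottles, the beaker and the dropper bottle stand in one loose line, nearer the robot than the strip, about 12 cm apart.
- dropper_c (a point): Small brown dropper bottle with a black collar and a red rubber bulb, 98 mm tall, 38 mm across, standing among the bottles; to be left alone. The point is on its axis, half-way up. A pen, a spoon and a loose cap (under 25 mm high, of no account) lie nearer the robot; behind the strip equipment under 80 mm high, taller things only far to the sides.
Mind the look-alikes: they are no part of the job. What is shaped like the part that bears blue_cap_c but orange is not meant.

How it is judged:
At the end, for the whole second after the job is handed in: Each bottle stands upright (within 0.1 rad), at rest, on its own pad, its axis within 14 mm of the pad's centre: the shortest on the green pad, the second shortest on the pad next to it, then the second tallest, and the tallest on the white end pad (horizontal distance between blue_cap_c and pad_green below 0.014 m and horizontal distance between white_cap_c and pad_end below 0.014 m and ((horizontal distance between pad_green and pad_mid_a below 0.15 m and horizontal distance between green_cap_c and pad_mid_a below 0.014 m and horizontal distance between yellow_cap_c and pad_mid_b below 0.014 m) or (horizontal distance between pad_green and pad_mid_b below 0.15 m and horizontal distance between green_cap_c and pad_mid_b below 0.014 m and horizontal distance between yellow_cap_c and pad_mid_a below 0.014 m)) and angle between each of blue_cap_c, green_cap_c, yellow_cap_c, white_cap_c's own z axis and vertical below 0.1 rad and height (world z) of blue_cap_c between 0.038 and 0.047 m and linear speed of each of blue_cap, green_cap, yellow_cap, white_cap below 0.02 m/s and angular speed of each of blue_cap, green_cap, yellow_cap, white_cap below 0.2 rad/s and height (world z) of green_cap_c between 0.046 and 0.055 m and height (world z) of yellow_cap_c between 0.054 and 0.063 m and height (world z) of white_cap_c between 0.062 and 0.071 m); the robot touches nothing.
It fails at once if a reagent bottle is tipped over (tilted by more than 0.7 rad) (angle between any of blue_cap_c, green_cap_c, yellow_cap_c, white_cap_c's own z axis and vertical above 0.7 rad).
It fails at once if a reagent bottle is dropped: untouched by the fingers while more than 30 mm above its pad ((height (world z) of blue_cap_c above 0.072 m and contact force between the fingers and blue_cap below 0.05 N) or (height (world z) of green_cap_c above 0.08 m and contact force between the fingers and green_cap below 0.05 N) or (height (world z) of yellow_cap_c above 0.088 m and contact force between the fingers and yellow_cap below 0.05 N) or (height (world z) of white_cap_c above 0.096 m and contact force between the fingers and white_cap below 0.05 N)).
It fails at once if the beaker is moved by more than 30 mm or knocked over ((distance of beaker_c from where it was at the start of the episode above 0.03 m or angle between beaker_c's own z axis and vertical above 0.5 rad)).
It fails at once if the dropper bottle is moved by more than 30 mm or knocked over ((distance of dropper_c from where it was at the start of the episode above 0.03 m or angle between dropper_c's own z axis and vertical above 0.5 rad)).
It also fails if it takes over 102 s, if anything falls off the work surface, if the arm or the gripper's body presses on something with over 40 N, if the wrist force passes 120 N, or if a joint passes its speed limit or range.

### The arm

A 6-joint arm with a two-finger parallel gripper is mounted at the origin on the work surface. World frame = base frame: x ahead of the robot, y to its left, z up, the work surface at z = 0. Lengths are in m, angles in rad, forces in N, time in s.
With the tool pointing down it reaches from about 0.25 to 0.85 m from the base axis. Payload 12.5 kg.
Tool frame: the origin (TCP) lies on the front face of the gripper's body, between the roots of the fingers; the fingertips stand manip.tips_ahead ahead of it and the grasp point (between the pads) lies 65 mm ahead of it (manip.tips_ahead is the distance from the TCP to the fingertips, in m); z points along the fingers, x is the direction in which the jaws open and shut, and the axes are right-handed (so a half turn about z gives the same grasp; the last joint's range is limited). The gripper opens to 93 mm and grips with 3 to 60 N. Pads are 15 mm wide; open, the fingers measure 128 mm over their backs; the gripper's body (75 mm by 188 mm) begins 65 mm behind the grasp point.
Start: joints at [1.019, 0.351, 1.652, -0, 1.139, -0.085], TCP at [0.247, 0.491, 0.303] pointing down, gripper open.
Joint ranges: [-2.75, 2.75], [-0.79, 2.1], [0.01, 2.65], [-1.57, 4.71], [0.07, 3.14], [-2.87, 2.87]. Speed limits (rad/s): [2.22, 2.22, 2.79, 3.14, 3.14, 3.14].

### API

Orientations are given as a unit quaternion [x, y, z, w].
In Python, from cell import manip, eyes, models gives the robot as it stands. The module is installed in compiled form; this text tells all that it offers.
- The arm moves only by the tool servo_tool, never from a script. Its argument "series" is a list of rows, each an object of numbers: "tx", "ty", "tz": the shift along the world's x, y, z normalised to -1 to 1, where 1 is 40 mm; "turn": the turn about the world's z normalised to -1 to 1, where 1 is 5 degrees; "claw": the opening, from -1 (shut) to 1 (fully open). A call has exactly 8 rows; each row shifts and turns the commanded pose from where the row before left it; what a row does not reach is not made up. A row lasts 1/12 s, in which the tool goes at most 41.7 mm and 7.16 degrees, less where a joint would pass 70% of its speed; a pose out of reach is approached as far as the arm can. A call with a number of a shift or a turn outside -1 to 1 is refused whole. A call with a gripper value outside its range is refused whole. The fingers move at their own pace and stop on an object; the grip force is fixed at half the most. Time passes only in rows, so rows that do not move let the fingers close, or fill a call up. It gives the time, the measured TCP pose, the force and the opening at its end, in the units of the state.
- manip.read_state(): the state, without advancing time (a new reading comes with each control period).
- eyes.get_image(name): name is "scene" or "top" or "wrist"; returns a dict with "frame" (384x512x3 uint8, blue, green, red), "depth" (384x512 float32, m along the optical axis (not along the pixel's ray), 0 where there is no reading), "fx", "fy", "cx", "cy" (pixels), "eye" and "attitude" of the camera in the world; the wrist camera has in their place "T_tool_cam" (4x4, takes a point from camera to tool coordinates, whose origin is the TCP and whose axes are the tool frame's). Camera axes: x right, y up, looking along -z (the intrinsics and any distortion apply to the point x, -y, -z); pixel columns grow to the right and rows downward; lengths in m; the calibration is good to about 2 mm. The wrist camera is an equidistant fisheye: a pixel r from the principal point sees the ray r / f radians off the axis. A picture is of the moment at which its call begins: read the wrist's pose just before it.
- manip.finish_job(): hands the job in, once; it reports no verdict.
Trained networks look in the newest picture that a camera, given by its name, has taken for a name from the list of things; names that differ only in an ending like _2 or _b are one class to them, and where a whole thing is asked for, a point or a joint stands for the part that bears it (a point fixed in the world has none). Each returns a list of dicts, best first, with "confidence" (0 to 1); they miss things now and then, are a little off and sometimes report something else, mostly with a low value. They report only what shows in the picture. A call takes as long as a camera call. They do not tell look-alikes from the thing itself.
- models.search_frame(camera, label): "at" ([x, y, z] in m, in world coordinates, good to about 4 mm: the middle of the surface that is visible of it).
- models.silhouettes(camera, label): "pixels" (384x512 bool, what is visible of it).
- models.spot_point(camera, label): "at" ([x, y, z] in m, in world coordinates, good to about 4 mm: a listed point, or the origin of a listed thing).
The state is a dict: "time": time; "qpos": joint angles; "qd": joint speeds; "tau": joint torques, N m; "position": TCP position; "ee_rot": TCP orientation; "contact_force": force on the tool from outside, world axes, zero at the start; "moment": the same for the moment, N m; "grip_width": finger opening in m.
Only numpy, scipy, OpenCV 4.12 (cv2) and the standard library are available. Lean on these libraries where they do the work, as an engineer would, in place of code of your own. Each camera call takes 0.05 s, during which the arm holds its last target.

## Working session

There is one attempt and no reset: what is moved stays moved. The work goes in short steps, Python scripts to look and compute and a tool call to move; the robot and the scene stay as the last step left them, time stands still between calls to the robot, and variables do not carry over. Pictures are saved under pics/ and viewed, and the job is handed in when it is done.

Besides the shell and the picture viewer there is one more tool, called after "Call:" as name([rows], argument=value, ...), one row to a line, values as JSON. servo_tool: Moves the arm, as the interface text tells. Scaled input: -1 to 1 covers 40 mm each way for a shift and 5 degrees each way for a turn. Its arguments: {"type":"object","properties":{"series":{"type":"array"}},"required":["series"]}

```bash
mkdir -p pics; ls; python3 - <<'E'
from cell import manip, eyes, models
import cv2
s=manip.read_state(); print(s, manip.tips_ahead)
for c in ["scene","top"]:
    im=eyes.get_image(c); cv2.imwrite(f"pics/{c}0.png",im["frame"]); print(c,im["eye"],im["attitude"],im["fx"],im["cx"],im["cy"])
    for l in ["blue_cap_c","green_cap_c","yellow_cap_c","white_cap_c","pad_green","pad_mid_a","pad_end","beaker_c","dropper_c"]:
        print(l,[([round(float(v),3) for v in d["at"]],round(d["confidence"],2)) for d in models.spot_point(c,l)])
print(manip.read_state()["time"])
E
```

```text
pics
{'time': 0.0, 'qpos': array([ 1.01939548e+00,  3.51252624e-01,  1.65239131e+00, -1.92604583e-05,
        1.13907315e+00, -8.46092990e-02]), 'qd': array([-0.00208441, -0.0005899 ,  0.00012059, -0.00170384,  0.00020937,
        0.00084558]), 'tau': array([ 1.49278121e-04, -4.97329187e+01, -2.85248905e+01,  6.99863699e-02,
        2.57439382e-02, -1.26795030e-04]), 'position': array([0.24737752, 0.4909716 , 0.30220485]), 'ee_rot': array([ 8.51473939e-01,  5.24396620e-01, -4.97974808e-04,  2.61118128e-04]), 'contact_force': array([-0.03015773, -0.84782786, -1.05441796]), 'moment': array([ 0.00102142, -0.01649744,  0.00182628]), 'grip_width': 0.09277607565131844} 0.0841
scene [1.01809063 0.43738197 0.5889238 ] [0.1862874  0.39973035 0.81051314 0.3854622 ] 347.548077654417 256.65854132379184 187.02517146205912
blue_cap_c [([0.36, -0.109, 0.035], 0.81), ([0.531, 0.003, 0.033], 0.71), ([0.517, -0.132, 0.033], 0.61), ([0.451, -0.065, 0.032], 0.55)]
green_cap_c [([0.43, 0.311, 0.038], 0.76)]
yellow_cap_c [([0.437, -0.308, 0.048], 0.78)]
white_cap_c [([0.454, 0.053, 0.056], 0.82), ([0.448,
[... 255 characters left out ...]
70662 0.9550495 ] [ 0.02976125 -0.03220146 -0.70065473  0.71215187] 399.2848360490904 258.5119671829283 190.29136023032459
blue_cap_c [([0.524, -0.13, 0.037], 0.64), ([0.36, -0.107, 0.035], 0.59), ([0.451, -0.066, 0.034], 0.55), ([0.529, 0.002, 0.031], 0.46)]
green_cap_c [([0.425, 0.309, 0.042], 0.71)]
yellow_cap_c [([0.435, -0.308, 0.047], 0.83)]
white_cap_c [([0.454, 0.059, 0.058], 0.59)]
pad_green [([0.637, -0.177, 0.005], 0.93)]
pad_mid_a [([0.645, -0.072, 0.005], 0.91), ([0.657, 0.032, 0.004], 0.82)]
pad_end [([0.663, 0.136, 0.006], 0.71)]
beaker_c [([0.442, 0.169, 0.032], 0.96), ([0.663, 0.136, 0.004], 0.68)]
dropper_c [([0.431, -0.175, 0.051], 0.81), ([0.653, 0.033, 0.009], 0.24)]
1.0
```

View images.

```bash
python3 - <<'E'
import cv2
a=cv2.imread("pics/top0.png");
cv2.imwrite("pics/top0b.png",cv2.resize(a,(800,600),interpolation=cv2.INTER_CUBIC))
a=cv2.imread("pics/scene0.png");
cv2.imwrite("pics/scene0b.png",cv2.resize(a,(800,600),interpolation=cv2.INTER_CUBIC))
E
```

```text
(no output)
```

View pics/top0b.png

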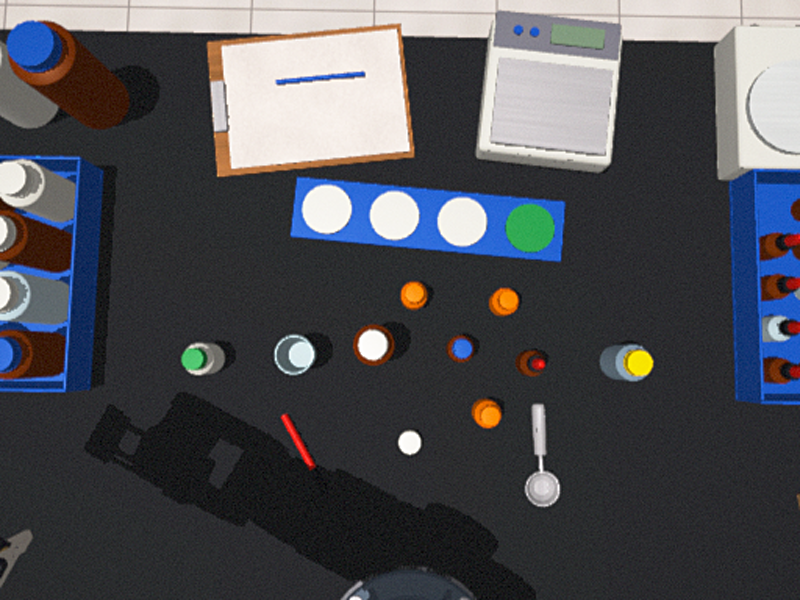

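View pics/scene0b.png

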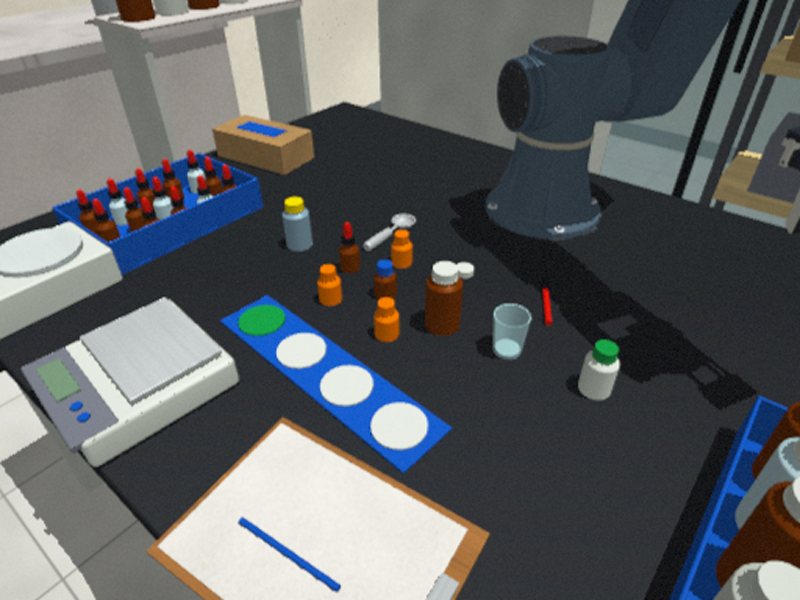

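Top view (800x600 px): pads at (327,209), (394,215), (462,221) and green at (530,228). In the bench line from the left: green cap (193,358), beaker (295,354), white cap (373,344), blue cap (461,347), dropper (533,362), yellow cap (638,362). Candidates for blue_cap are (461,347), brown with a blue cap, and three all-orange ones at (414,295), (505,301) and (487,413). Only the first fits. I'll confirm it in a crop and refine the positions.

```bash
cat > h.py <<'E'
import numpy as np, cv2
from scipy.spatial.transform import Rotation as R
def rayplane(im,u,v,z):
    d=np.array([(u-im["cx"])/im["fx"],-(v-im["cy"])/im["fy"],-1.0]); d=R.from_quat(im["attitude"]).apply(d)
    e=np.array(im["eye"]); return e+d*(z-e[2])/d[2]
def proj(im,p):
    c=R.from_quat(im["attitude"]).inv().apply(np.array(p)-im["eye"]); 
    return im["cx"]+im["fx"]*c[0]/-c[2], im["cy"]-im["fy"]*c[1]/-c[2]
E
python3 - <<'E'
from cell import manip, eyes, models
from h import *
top=eyes.get_image("top"); sc=eyes.get_image("scene")
print([k for k in top])
f=top["frame"]; hsv=cv2.cvtColor(f,cv2.COLOR_BGR2HSV)
def comp(name,im,mask,seed,z):
    n,l,st,ce=cv2.connectedComponentsWithStats(mask.astype(np.uint8))
    u,v=proj(im,seed)
    c=[i for i in range(1,n) if st[i,4]>20]
    i=min(c,key=lambda i:np.hypot(*(ce[i]-[u,v])))
    x,y,w,h=st[i,:4]; p=rayplane(im,x+(w-1)/2,y+(h-1)/2,z); q=rayplane(im,*ce[i],z)
    print(name,"pred",np.round([u,v],1),"cen",np.round(ce[i],1),st[i],"bbox",np.round(p,4),"cen",np.round(q,4))
H,S,V=cv2.split(hsv)
white=(S<60)&(V>150)
green=(H>40)&(H<80)&(S>100)
comp("padG",top,green,[.637,-.177,.009],.009)
for s in ([.6475,-.072,.009],[.656,.032,.009],[.66,.136,.009]): comp("pad",top,white,s,.009)
comp("greencap",top,green,[.427,.31,.082],.078)
comp("bluecap",top,(H>105)&(H<130)&(S>120)&(V>80),[.451,-.066,.066],.062)
comp("yellowcap",top,(H>20)&(H<35)&(S>120)&(V>120),[.436,-.308,.098],.094)
comp("whitecap",top,(S<60)&(V>150),[.454,.055,.114],.11)
a=f[190:250,230:360]; cv2.imwrite("pics/crop_t.png",cv2.resize(a,None,fx=6,fy=6,interpolation=cv2.INTER_CUBIC))
a=sc["frame"][140:230,190:310]; cv2.imwrite("pics/crop_s.png",cv2.resize(a,None,fx=6,fy=6,interpolation=cv2.INTER_CUBIC))
for n,p,h in (("green",[.427,.31],.082),("blue",[.451,-.066],.066),("yellow",[.436,-.308],.098),("white",[.454,.055],.114)):
    print(n,"scene px top",np.round(proj(sc,p+[h]),1))
E
```

```text
['frame', 'depth', 'fx', 'fy', 'cx', 'cy', 'eye', 'attitude']
padG pred [339.2 145.6] cen [338.7 145.5] [324 131  31  30 738] bbox [ 0.6373 -0.1766  0.009 ] cen [ 0.6373 -0.176   0.009 ]
pad pred [295.5 140.6] cen [295.4 141.6] [280 127  32  31 775] bbox [ 0.6441 -0.072   0.009 ] cen [ 0.6451 -0.0718  0.009 ]
pad pred [252.4 136.4] cen [252.1 137.5] [237 122  31  32 770] bbox [0.6533 0.0328 0.009 ] cen [0.6532 0.0326 0.009 ]
pad pred [209.2 134. ] cen [208.9 133.4] [193 118  32  32 778] bbox [0.6613 0.1377 0.009 ] cen [0.6615 0.1368 0.009 ]
greencap pred [122.2 230.5] cen [123.6 229.2] [116 223  17  14 186] bbox [0.4293 0.3075 0.078 ] cen [0.43   0.3084 0.078 ]
bluecap pred [294.6 222.3] cen [295.4 222.7] [289 217  13  13 126] bbox [ 0.4495 -0.0673  0.062 ] cen [ 0.4502 -0.0681  0.062 ]
yellowcap pred [409.  231.1] cen [408.  231.8] [399 224  19  17 265] bbox [ 0.4339 -0.3072  0.094 ] cen [ 0.4343 -0.3073  0.094 ]
whitecap pred [239.2 219.8] cen [238.2 220.1] [229 211  19  19 287] bbox [0.4536 0.0577 0.11  ] cen [0.4533 0.0573 0.11  ]
green scene px top [388.6 220.7]
blue scene px top [246.4 168.5]
yellow scene px top [187.6 128.3]
white scene px top [283.7 170.6]
```

View pics/crop_s.png

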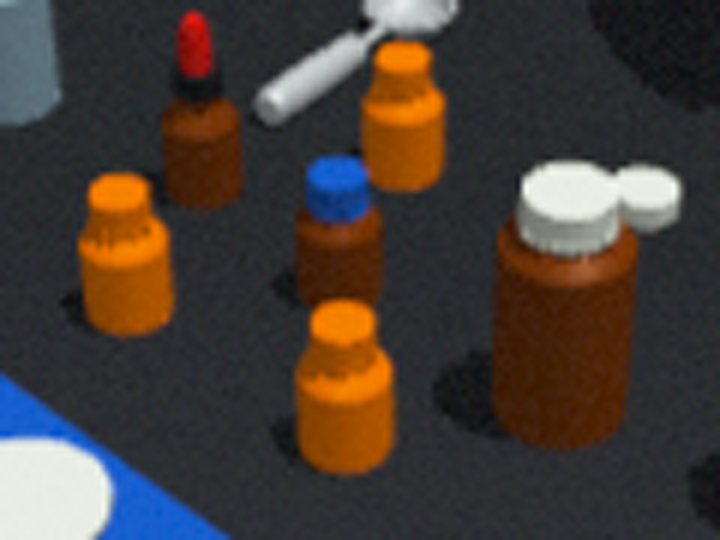

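The enlarged crop confirms it: the brown bottle with the blue cap at crop (338,188) is the one meant. The three all-orange bottles at (127,255), (403,115) and (345,385) are look-alikes. First I'll go above the green-cap bottle with the jaws along x.

Call:
servo_tool([
  {"tx": 0.5, "ty": -0.5, "tz": 0, "turn": -1, "claw": 1},
  {"tx": 0.5, "ty": -0.5, "tz": 0, "turn": -1, "claw": 1},
  {"tx": 0.5, "ty": -0.5, "tz": 0, "turn": -1, "claw": 1},
  {"tx": 0.5, "ty": -0.5, "tz": 0, "turn": -1, "claw": 1},
  {"tx": 0.5, "ty": -0.5, "tz": 0, "turn": -1, "claw": 1},
  {"tx": 0.5, "ty": -0.5, "tz": 0, "turn": -1, "claw": 1},
  {"tx": 0.5, "ty": -0.5, "tz": 0, "turn": -1, "claw": 1},
  {"tx": 0.5, "ty": -0.5, "tz": 0, "turn": -1, "claw": 1},
])

```text
time: 1.77
position: [0.4083, 0.3301, 0.3028]
ee_rot: [0.98, 0.199, 0.0, -0.0]
contact_force: [0.3, 0.6, -0.3]
grip_width: 0.0929
```

Call:
servo_tool([
  {"tx": 0.2, "ty": -0.2, "tz": -0.3, "turn": -1, "claw": 1},
  {"tx": 0.2, "ty": -0.2, "tz": -0.3, "turn": -1, "claw": 1},
  {"tx": 0.15, "ty": -0.18, "tz": -0.3, "turn": -1, "claw": 1},
  {"tx": 0, "ty": 0, "tz": -0.3, "turn": -1, "claw": 1},
  {"tx": 0, "ty": 0, "tz": 0, "turn": -0.66, "claw": 1},
  {"tx": 0, "ty": 0, "tz": 0, "turn": 0, "claw": 1},
  {"tx": 0, "ty": 0, "tz": 0, "turn": 0, "claw": 1},
  {"tx": 0, "ty": 0, "tz": 0, "turn": 0, "claw": 1},
])

```text
time: 2.43
position: [0.4296, 0.3081, 0.2551]
ee_rot: [1.0, 0.001, 0.0, -0.0]
contact_force: [-0.1, 0.6, 0.1]
grip_width: 0.0929
```

Call:
servo_tool([
  {"tx": 0, "ty": 0, "tz": -0.6, "turn": 0, "claw": 1},
  {"tx": 0, "ty": 0, "tz": -0.6, "turn": 0, "claw": 1},
  {"tx": 0, "ty": 0, "tz": -0.6, "turn": 0, "claw": 1},
  {"tx": 0, "ty": 0, "tz": -0.6, "turn": 0, "claw": 1},
  {"tx": 0, "ty": 0, "tz": -0.6, "turn": 0, "claw": 1},
  {"tx": 0, "ty": 0, "tz": -0.5, "turn": 0, "claw": 1},
  {"tx": 0, "ty": 0, "tz": -0.35, "turn": 0, "claw": 1},
  {"tx": 0, "ty": 0, "tz": 0, "turn": 0, "claw": 1},
])

```text
time: 3.1
position: [0.4286, 0.3076, 0.0986]
ee_rot: [1.0, 0.0, -0.002, 0.001]
contact_force: [-0.1, 0.1, -0.3]
grip_width: 0.0931
```

Call:
servo_tool([
  {"tx": 0, "ty": 0, "tz": 0, "turn": 0, "claw": 0.3},
  {"tx": 0, "ty": 0, "tz": 0, "turn": 0, "claw": 0.1},
  {"tx": 0, "ty": 0, "tz": 0, "turn": 0, "claw": -0.2},
  {"tx": 0, "ty": 0, "tz": 0, "turn": 0, "claw": -1},
  {"tx": 0, "ty": 0, "tz": 0, "turn": 0, "claw": -1},
  {"tx": 0, "ty": 0, "tz": 0, "turn": 0, "claw": -1},
  {"tx": 0, "ty": 0, "tz": 0, "turn": 0, "claw": -1},
  {"tx": 0, "ty": 0, "tz": 0, "turn": 0, "claw": -1},
])

```text
time: 3.77
position: [0.4295, 0.308, 0.1009]
ee_rot: [1.0, -0.0, 0.0, -0.0]
contact_force: [-0.3, -0.6, 2.7]
grip_width: 0.0456
```

Call:
servo_tool([
  {"tx": 0, "ty": 0, "tz": 0.2, "turn": 0, "claw": -1},
  {"tx": 0, "ty": 0, "tz": 0.4, "turn": 0, "claw": -1},
  {"tx": 0, "ty": 0, "tz": 0.6, "turn": 0, "claw": -1},
  {"tx": 0, "ty": 0, "tz": 0.7, "turn": 0, "claw": -1},
  {"tx": 0, "ty": 0, "tz": 0.7, "turn": 0, "claw": -1},
  {"tx": 0, "ty": 0, "tz": 0.6, "turn": 0, "claw": -1},
  {"tx": 0.1, "ty": -0.2, "tz": 0.3, "turn": 0, "claw": -1},
  {"tx": 0.2, "ty": -0.4, "tz": 0, "turn": 0, "claw": -1},
])

```text
time: 4.43
position: [0.4418, 0.285, 0.2442]
ee_rot: [1.0, 0.0, 0.002, -0.001]
contact_force: [0.5, -0.1, -1.0]
grip_width: 0.0451
```

Call:
servo_tool([
  {"tx": 0.4, "ty": -0.6, "tz": 0, "turn": 0, "claw": -1},
  {"tx": 0.5, "ty": -0.8, "tz": 0, "turn": 0, "claw": -1},
  {"tx": 0.5, "ty": -0.8, "tz": 0, "turn": 0, "claw": -1},
  {"tx": 0.5, "ty": -0.8, "tz": 0, "turn": 0, "claw": -1},
  {"tx": 0.5, "ty": -0.8, "tz": 0, "turn": 0, "claw": -1},
  {"tx": 0.5, "ty": -0.8, "tz": 0, "turn": 0, "claw": -1},
  {"tx": 0.5, "ty": -0.8, "tz": 0, "turn": 0, "claw": -1},
  {"tx": 0.5, "ty": -0.8, "tz": 0, "turn": 0, "claw": -1},
])

```text
time: 5.1
position: [0.598, 0.0341, 0.2412]
ee_rot: [1.0, -0.0, -0.0, -0.0]
contact_force: [0.6, 0.2, -2.2]
grip_width: 0.0456
```

Call:
servo_tool([
  {"tx": 0.4, "ty": -0.8, "tz": 0, "turn": 0, "claw": -1},
  {"tx": 0.3, "ty": -0.7, "tz": 0, "turn": 0, "claw": -1},
  {"tx": 0.3, "ty": -0.6, "tz": 0, "turn": 0, "claw": -1},
  {"tx": 0.19, "ty": -0.6, "tz": 0, "turn": 0, "claw": -1},
  {"tx": 0, "ty": 0, "tz": 0, "turn": 0, "claw": -1},
  {"tx": 0, "ty": 0, "tz": 0, "turn": 0, "claw": -1},
  {"tx": 0, "ty": 0, "tz": 0, "turn": 0, "claw": -1},
  {"tx": 0, "ty": 0, "tz": 0, "turn": 0, "claw": -1},
])

```text
time: 5.77
position: [0.6448, -0.0711, 0.2409]
ee_rot: [1.0, 0.0, -0.0, -0.0]
contact_force: [-0.4, -0.3, -1.1]
grip_width: 0.0454
```

Call:
servo_tool([
  {"tx": 0, "ty": 0, "tz": -0.4, "turn": 0, "claw": -1},
  {"tx": 0, "ty": 0, "tz": -0.7, "turn": 0, "claw": -1},
  {"tx": 0, "ty": 0, "tz": -0.7, "turn": 0, "claw": -1},
  {"tx": 0, "ty": 0, "tz": -0.6, "turn": 0, "claw": -1},
  {"tx": 0, "ty": 0, "tz": -0.4, "turn": 0, "claw": -1},
  {"tx": 0, "ty": 0, "tz": -0.25, "turn": 0, "claw": -1},
  {"tx": 0, "ty": 0, "tz": -0.1, "turn": 0, "claw": -1},
  {"tx": 0, "ty": 0, "tz": -0.05, "turn": 0, "claw": -1},
])

```text
time: 6.43
position: [0.6451, -0.0715, 0.1128]
ee_rot: [1.0, -0.0, -0.0, -0.0]
contact_force: [-0.6, -0.6, -1.3]
grip_width: 0.0456
```

Call:
servo_tool([
  {"tx": 0, "ty": 0, "tz": -0.03, "turn": 0, "claw": -1},
  {"tx": 0, "ty": 0, "tz": -0.03, "turn": 0, "claw": -1},
  {"tx": 0, "ty": 0, "tz": 0, "turn": 0, "claw": -1},
  {"tx": 0, "ty": 0, "tz": 0, "turn": 0, "claw": -1},
  {"tx": 0, "ty": 0, "tz": 0, "turn": 0, "claw": -1},
  {"tx": 0, "ty": 0, "tz": 0, "turn": 0, "claw": -1},
  {"tx": 0, "ty": 0, "tz": 0, "turn": 0, "claw": -1},
  {"tx": 0, "ty": 0, "tz": 0, "turn": 0, "claw": -1},
])

```text
time: 7.1
position: [0.6451, -0.0721, 0.1104]
ee_rot: [1.0, -0.0, 0.0, 0.0]
contact_force: [0.2, 0.4, -1.7]
grip_width: 0.0459
```

Call:
servo_tool([
  {"tx": 0, "ty": 0, "tz": -0.02, "turn": 0, "claw": -1},
  {"tx": 0, "ty": 0, "tz": 0, "turn": 0, "claw": -1},
  {"tx": 0, "ty": 0, "tz": 0, "turn": 0, "claw": -1},
  {"tx": 0, "ty": 0, "tz": 0, "turn": 0, "claw": 0.1},
  {"tx": 0, "ty": 0, "tz": 0, "turn": 0, "claw": 0.3},
  {"tx": 0, "ty": 0, "tz": 0, "turn": 0, "claw": 0.6},
  {"tx": 0, "ty": 0, "tz": 0, "turn": 0, "claw": 1},
  {"tx": 0, "ty": 0, "tz": 0, "turn": 0, "claw": 1},
])

```text
time: 7.77
position: [0.6451, -0.072, 0.1094]
ee_rot: [1.0, -0.0, -0.0, -0.0]
contact_force: [-0.3, 0.8, 0.1]
grip_width: 0.0732
```

Call:
servo_tool([
  {"tx": 0, "ty": 0, "tz": 0, "turn": 0, "claw": 1},
  {"tx": 0, "ty": 0, "tz": 0.2, "turn": 0, "claw": 1},
  {"tx": 0, "ty": 0, "tz": 0.5, "turn": 0, "claw": 1},
  {"tx": 0, "ty": 0, "tz": 0.7, "turn": 0, "claw": 1},
  {"tx": 0, "ty": 0, "tz": 0.8, "turn": 0, "claw": 1},
  {"tx": 0, "ty": 0, "tz": 0.7, "turn": 0, "claw": 1},
  {"tx": 0, "ty": 0, "tz": 0.5, "turn": 0, "claw": 1},
  {"tx": 0, "ty": 0, "tz": 0.3, "turn": 0, "claw": 1},
])

```text
time: 8.43
position: [0.6456, -0.0721, 0.261]
ee_rot: [1.0, -0.0, 0.002, 0.0]
contact_force: [1.2, -0.1, -0.6]
grip_width: 0.093
```

Call:
servo_tool([
  {"tx": -0.4, "ty": -0.4, "tz": 0, "turn": 0, "claw": 1},
  {"tx": -0.7, "ty": -0.8, "tz": 0, "turn": 0, "claw": 1},
  {"tx": -0.7, "ty": -0.8, "tz": 0, "turn": 0, "claw": 1},
  {"tx": -0.7, "ty": -0.8, "tz": 0, "turn": 0, "claw": 1},
  {"tx": -0.7, "ty": -0.8, "tz": 0, "turn": 0, "claw": 1},
  {"tx": -0.7, "ty": -0.8, "tz": 0, "turn": 0, "claw": 1},
  {"tx": -0.7, "ty": -0.8, "tz": 0, "turn": 0, "claw": 1},
  {"tx": -0.68, "ty": -0.68, "tz": 0, "turn": 0, "claw": 1},
])

```text
time: 9.1
position: [0.4355, -0.3048, 0.2575]
ee_rot: [1.0, -0.0, -0.0, -0.0]
contact_force: [1.4, -0.7, 0.7]
grip_width: 0.0932
```

```bash
python3 - <<'E'
from cell import eyes
import cv2
im=eyes.get_image("scene"); cv2.imwrite("pics/s1.png",im["frame"][60:300,80:340])
E
```

```text
(no output)
```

View pics/s1.png

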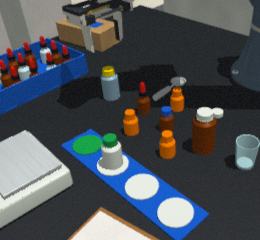

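The green-cap bottle stands upright on the pad next to the green one, at crop (112,155). The gripper is above the yellow-cap bottle at (110,83). I'll descend and grip it.

Call:
servo_tool([
  {"tx": 0, "ty": 0, "tz": -0.3, "turn": 0, "claw": 1},
  {"tx": 0, "ty": 0, "tz": -0.6, "turn": 0, "claw": 1},
  {"tx": 0, "ty": 0, "tz": -0.7, "turn": 0, "claw": 1},
  {"tx": 0, "ty": 0, "tz": -0.7, "turn": 0, "claw": 1},
  {"tx": 0, "ty": 0, "tz": -0.6, "turn": 0, "claw": 1},
  {"tx": 0, "ty": 0, "tz": -0.5, "turn": 0, "claw": 1},
  {"tx": 0, "ty": 0, "tz": -0.3, "turn": 0, "claw": 1},
  {"tx": 0, "ty": 0, "tz": 0, "turn": 0, "claw": 1},
])

```text
time: 9.82
position: [0.4364, -0.3027, 0.1074]
ee_rot: [1.0, -0.0, -0.002, -0.001]
contact_force: [0.0, 0.8, -0.3]
grip_width: 0.0928
```

Call:
servo_tool([
  {"tx": 0, "ty": 0, "tz": 0, "turn": 0, "claw": 0.4},
  {"tx": 0, "ty": 0, "tz": 0, "turn": 0, "claw": 0.2},
  {"tx": 0, "ty": 0, "tz": 0, "turn": 0, "claw": -0.1},
  {"tx": 0, "ty": 0, "tz": 0, "turn": 0, "claw": -1},
  {"tx": 0, "ty": 0, "tz": 0, "turn": 0, "claw": -1},
  {"tx": 0, "ty": 0, "tz": 0, "turn": 0, "claw": -1},
  {"tx": 0, "ty": 0, "tz": 0, "turn": 0, "claw": -1},
  {"tx": 0, "ty": 0, "tz": 0, "turn": 0, "claw": -1},
])

```text
time: 10.48
position: [0.4372, -0.3034, 0.1098]
ee_rot: [1.0, -0.0, -0.0, 0.0]
contact_force: [-2.9, 0.7, 5.3]
grip_width: 0.0517
```

Call:
servo_tool([
  {"tx": 0, "ty": 0, "tz": 0.2, "turn": 0, "claw": -1},
  {"tx": 0, "ty": 0, "tz": 0.4, "turn": 0, "claw": -1},
  {"tx": 0, "ty": 0, "tz": 0.6, "turn": 0, "claw": -1},
  {"tx": 0, "ty": 0, "tz": 0.7, "turn": 0, "claw": -1},
  {"tx": 0, "ty": 0, "tz": 0.7, "turn": 0, "claw": -1},
  {"tx": 0, "ty": 0, "tz": 0.6, "turn": 0, "claw": -1},
  {"tx": 0, "ty": 0, "tz": 0.3, "turn": 0, "claw": -1},
  {"tx": 0, "ty": 0, "tz": 0, "turn": 0, "claw": -1},
])

```text
time: 11.15
position: [0.4379, -0.3039, 0.2525]
ee_rot: [1.0, -0.0, 0.002, 0.002]
contact_force: [1.0, -1.0, -1.7]
grip_width: 0.052
```

Call:
servo_tool([
  {"tx": 0.2, "ty": 0.3, "tz": 0, "turn": 0, "claw": -1},
  {"tx": 0.4, "ty": 0.6, "tz": 0, "turn": 0, "claw": -1},
  {"tx": 0.5, "ty": 0.8, "tz": 0, "turn": 0, "claw": -1},
  {"tx": 0.5, "ty": 0.8, "tz": 0, "turn": 0, "claw": -1},
  {"tx": 0.5, "ty": 0.8, "tz": 0, "turn": 0, "claw": -1},
  {"tx": 0.5, "ty": 0.8, "tz": 0, "turn": 0, "claw": -1},
  {"tx": 0.5, "ty": 0.8, "tz": 0, "turn": 0, "claw": -1},
  {"tx": 0.5, "ty": 0.8, "tz": 0, "turn": 0, "claw": -1},
])

```text
time: 11.82
position: [0.5815, -0.0735, 0.2483]
ee_rot: [1.0, -0.0, -0.001, -0.0]
contact_force: [0.1, -1.2, -2.2]
grip_width: 0.0515
```

Call:
servo_tool([
  {"tx": 0.5, "ty": 0.8, "tz": 0, "turn": 0, "claw": -1},
  {"tx": 0.5, "ty": 0.7, "tz": 0, "turn": 0, "claw": -1},
  {"tx": 0.4, "ty": 0.6, "tz": 0, "turn": 0, "claw": -1},
  {"tx": 0.3, "ty": 0.4, "tz": 0, "turn": 0, "claw": -1},
  {"tx": 0.1, "ty": 0.1, "tz": 0, "turn": 0, "claw": -1},
  {"tx": 0, "ty": 0, "tz": 0, "turn": 0, "claw": -1},
  {"tx": 0, "ty": 0, "tz": 0, "turn": 0, "claw": -1},
  {"tx": 0, "ty": 0, "tz": 0, "turn": 0, "claw": -1},
])

```text
time: 12.48
position: [0.6526, 0.0276, 0.2491]
ee_rot: [1.0, -0.001, -0.001, 0.0]
contact_force: [-0.7, -0.3, -2.5]
grip_width: 0.0522
```

Call:
servo_tool([
  {"tx": 0.02, "ty": 0.2, "tz": -0.4, "turn": 0, "claw": -1},
  {"tx": 0, "ty": 0, "tz": -0.7, "turn": 0, "claw": -1},
  {"tx": 0, "ty": 0, "tz": -0.7, "turn": 0, "claw": -1},
  {"tx": 0, "ty": 0, "tz": -0.6, "turn": 0, "claw": -1},
  {"tx": 0, "ty": 0, "tz": -0.4, "turn": 0, "claw": -1},
  {"tx": 0, "ty": 0, "tz": -0.25, "turn": 0, "claw": -1},
  {"tx": 0, "ty": 0, "tz": -0.1, "turn": 0, "claw": -1},
  {"tx": 0, "ty": 0, "tz": -0.05, "turn": 0, "claw": -1},
])

```text
time: 13.15
position: [0.654, 0.036, 0.1216]
ee_rot: [1.0, -0.001, -0.0, 0.0]
contact_force: [0.3, -0.5, -2.1]
grip_width: 0.0516
```

Call:
servo_tool([
  {"tx": 0, "ty": 0, "tz": -0.03, "turn": 0, "claw": -1},
  {"tx": 0, "ty": 0, "tz": -0.02, "turn": 0, "claw": -1},
  {"tx": 0, "ty": 0, "tz": 0, "turn": 0, "claw": -1},
  {"tx": 0, "ty": 0, "tz": 0, "turn": 0, "claw": -1},
  {"tx": 0, "ty": 0, "tz": 0, "turn": 0, "claw": -1},
  {"tx": 0, "ty": 0, "tz": 0, "turn": 0, "claw": -1},
  {"tx": 0, "ty": 0, "tz": 0, "turn": 0, "claw": -1},
  {"tx": 0, "ty": 0, "tz": 0, "turn": 0, "claw": -1},
])

```text
time: 13.82
position: [0.6541, 0.0366, 0.1196]
ee_rot: [1.0, -0.0, 0.0, -0.0]
contact_force: [0.1, -0.7, -3.0]
grip_width: 0.0516
```

Call:
servo_tool([
  {"tx": 0, "ty": 0, "tz": -0.03, "turn": 0, "claw": -1},
  {"tx": 0, "ty": 0, "tz": 0, "turn": 0, "claw": -1},
  {"tx": 0, "ty": 0, "tz": 0, "turn": 0, "claw": -1},
  {"tx": 0, "ty": 0, "tz": 0, "turn": 0, "claw": 0.2},
  {"tx": 0, "ty": 0, "tz": 0, "turn": 0, "claw": 0.4},
  {"tx": 0, "ty": 0, "tz": 0, "turn": 0, "claw": 0.6},
  {"tx": 0, "ty": 0, "tz": 0, "turn": 0, "claw": 1},
  {"tx": 0, "ty": 0, "tz": 0, "turn": 0, "claw": 1},
])

```text
time: 14.48
position: [0.654, 0.0366, 0.1182]
ee_rot: [1.0, -0.0, -0.0, -0.0]
contact_force: [0.5, -0.3, 0.7]
grip_width: 0.0776
```

Call:
servo_tool([
  {"tx": 0, "ty": 0, "tz": 0, "turn": 0, "claw": 1},
  {"tx": 0, "ty": 0, "tz": 0.2, "turn": 0, "claw": 1},
  {"tx": 0, "ty": 0, "tz": 0.5, "turn": 0, "claw": 1},
  {"tx": 0, "ty": 0, "tz": 0.7, "turn": 0, "claw": 1},
  {"tx": 0, "ty": 0, "tz": 0.8, "turn": 0, "claw": 1},
  {"tx": 0, "ty": 0, "tz": 0.7, "turn": 0, "claw": 1},
  {"tx": 0, "ty": 0, "tz": 0.5, "turn": 0, "claw": 1},
  {"tx": 0, "ty": 0, "tz": 0.3, "turn": 0, "claw": 1},
])

```text
time: 15.15
position: [0.6546, 0.0366, 0.2699]
ee_rot: [1.0, -0.0, 0.002, 0.0]
contact_force: [-0.2, -0.3, 0.3]
grip_width: 0.093
```

Call:
servo_tool([
  {"tx": -0.4, "ty": 0, "tz": 0, "turn": 0, "claw": 1},
  {"tx": -0.8, "ty": 0.1, "tz": 0, "turn": 0, "claw": 1},
  {"tx": -0.9, "ty": 0.1, "tz": 0, "turn": 0, "claw": 1},
  {"tx": -0.9, "ty": 0.1, "tz": 0, "turn": 0, "claw": 1},
  {"tx": -0.9, "ty": 0.1, "tz": 0, "turn": 0, "claw": 1},
  {"tx": -0.7, "ty": 0.12, "tz": 0, "turn": 0, "claw": 1},
  {"tx": -0.41, "ty": 0, "tz": 0, "turn": 0, "claw": 1},
  {"tx": 0, "ty": 0, "tz": 0, "turn": 0, "claw": 1},
])

```text
time: 15.82
position: [0.451, 0.0577, 0.2663]
ee_rot: [1.0, -0.0, -0.001, 0.0]
contact_force: [0.1, -0.3, -0.2]
grip_width: 0.0934
```

```bash
python3 - <<'E'
from cell import eyes,manip
from h import *
print(manip.read_state()["position"])
im=eyes.get_image("scene"); cv2.imwrite("pics/s2.png",cv2.resize(im["frame"][60:320,80:400],None,fx=2,fy=2))
E
```

```text
[0.45097286 0.05765601 0.26628019]
```

View pics/s2.png

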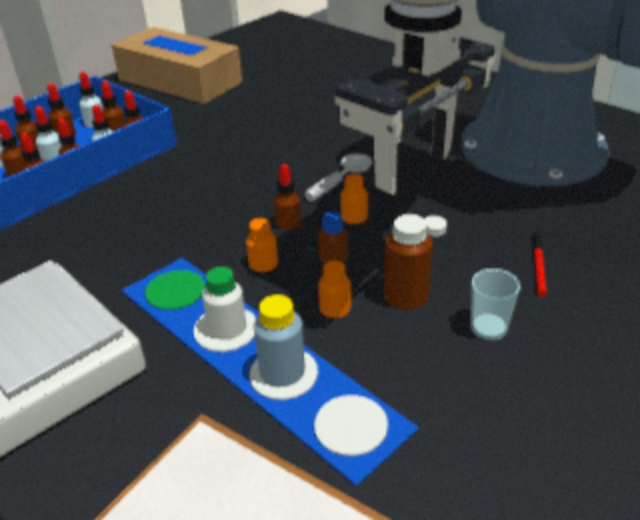

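The green-cap bottle (222,305) and yellow-cap bottle (280,345) both stand upright on their pads. The gripper is over the white-cap bottle (408,260), with the end pad (350,425) free.

Call:
servo_tool([
  {"tx": 0.05, "ty": 0, "tz": -0.3, "turn": 0, "claw": 1},
  {"tx": 0, "ty": 0, "tz": -0.6, "turn": 0, "claw": 1},
  {"tx": 0, "ty": 0, "tz": -0.7, "turn": 0, "claw": 1},
  {"tx": 0, "ty": 0, "tz": -0.7, "turn": 0, "claw": 1},
  {"tx": 0, "ty": 0, "tz": -0.6, "turn": 0, "claw": 1},
  {"tx": 0, "ty": 0, "tz": -0.5, "turn": 0, "claw": 1},
  {"tx": 0, "ty": 0, "tz": -0.26, "turn": 0, "claw": 1},
  {"tx": 0, "ty": 0, "tz": 0, "turn": 0, "claw": 1},
])

```text
time: 16.53
position: [0.4557, 0.0573, 0.118]
ee_rot: [1.0, -0.001, -0.002, 0.0]
contact_force: [-0.5, 0.3, -0.4]
grip_width: 0.0926
```

Call:
servo_tool([
  {"tx": 0, "ty": 0, "tz": 0, "turn": 0, "claw": 0.5},
  {"tx": 0, "ty": 0, "tz": 0, "turn": 0, "claw": 0.3},
  {"tx": 0, "ty": 0, "tz": 0, "turn": 0, "claw": 0.1},
  {"tx": 0, "ty": 0, "tz": 0, "turn": 0, "claw": -1},
  {"tx": 0, "ty": 0, "tz": 0, "turn": 0, "claw": -1},
  {"tx": 0, "ty": 0, "tz": 0, "turn": 0, "claw": -1},
  {"tx": 0, "ty": 0, "tz": 0, "turn": 0, "claw": -1},
  {"tx": 0, "ty": 0, "tz": 0, "turn": 0, "claw": -1},
])

```text
time: 17.2
position: [0.4556, 0.0574, 0.1203]
ee_rot: [1.0, -0.0, 0.0, 0.0]
contact_force: [-3.1, -0.2, 6.8]
grip_width: 0.0577
```

Call:
servo_tool([
  {"tx": 0, "ty": 0, "tz": 0.2, "turn": 0, "claw": -1},
  {"tx": 0, "ty": 0, "tz": 0.4, "turn": 0, "claw": -1},
  {"tx": 0, "ty": 0, "tz": 0.6, "turn": 0, "claw": -1},
  {"tx": 0, "ty": 0, "tz": 0.7, "turn": 0, "claw": -1},
  {"tx": 0, "ty": 0, "tz": 0.6, "turn": 0, "claw": -1},
  {"tx": 0, "ty": 0, "tz": 0.4, "turn": 0, "claw": -1},
  {"tx": 0, "ty": 0, "tz": 0.1, "turn": 0, "claw": -1},
  {"tx": 0, "ty": 0, "tz": 0, "turn": 0, "claw": -1},
])

```text
time: 17.87
position: [0.4559, 0.0574, 0.2409]
ee_rot: [1.0, -0.0, 0.001, -0.0]
contact_force: [-0.3, -0.3, -2.9]
grip_width: 0.0572
```

Call:
servo_tool([
  {"tx": 0.3, "ty": 0.2, "tz": 0, "turn": 0, "claw": -1},
  {"tx": 0.6, "ty": 0.3, "tz": 0, "turn": 0, "claw": -1},
  {"tx": 0.7, "ty": 0.3, "tz": 0, "turn": 0, "claw": -1},
  {"tx": 0.8, "ty": 0.3, "tz": 0, "turn": 0, "claw": -1},
  {"tx": 0.8, "ty": 0.3, "tz": 0, "turn": 0, "claw": -1},
  {"tx": 0.8, "ty": 0.3, "tz": 0, "turn": 0, "claw": -1},
  {"tx": 0.7, "ty": 0.2, "tz": 0, "turn": 0, "claw": -1},
  {"tx": 0.44, "ty": 0.08, "tz": 0, "turn": 0, "claw": -1},
])

```text
time: 18.53
position: [0.6628, 0.1376, 0.2374]
ee_rot: [1.0, -0.0, -0.001, 0.0]
contact_force: [0.9, -0.4, -1.8]
grip_width: 0.0576
```

Call:
servo_tool([
  {"tx": 0, "ty": 0, "tz": 0, "turn": 0, "claw": -1},
  {"tx": 0, "ty": 0, "tz": -0.3, "turn": 0, "claw": -1},
  {"tx": 0, "ty": 0, "tz": -0.5, "turn": 0, "claw": -1},
  {"tx": 0, "ty": 0, "tz": -0.5, "turn": 0, "claw": -1},
  {"tx": 0, "ty": 0, "tz": -0.5, "turn": 0, "claw": -1},
  {"tx": 0, "ty": 0, "tz": -0.2, "turn": 0, "claw": -1},
  {"tx": 0, "ty": 0, "tz": 0, "turn": 0, "claw": -1},
  {"tx": 0, "ty": 0, "tz": 0, "turn": 0, "claw": -1},
])

```text
time: 19.2
position: [0.6608, 0.1365, 0.1597]
ee_rot: [1.0, -0.0, -0.0, 0.0]
contact_force: [-0.0, 0.0, -1.0]
grip_width: 0.0577
```

Call:
servo_tool([
  {"tx": 0, "ty": 0, "tz": -0.3, "turn": 0, "claw": -1},
  {"tx": 0, "ty": 0, "tz": -0.2, "turn": 0, "claw": -1},
  {"tx": 0, "ty": 0, "tz": -0.1, "turn": 0, "claw": -1},
  {"tx": 0, "ty": 0, "tz": -0.06, "turn": 0, "claw": -1},
  {"tx": 0, "ty": 0, "tz": -0.04, "turn": 0, "claw": -1},
  {"tx": 0, "ty": 0, "tz": -0.04, "turn": 0, "claw": -1},
  {"tx": 0, "ty": 0, "tz": 0, "turn": 0, "claw": -1},
  {"tx": 0, "ty": 0, "tz": 0, "turn": 0, "claw": -1},
])

```text
time: 19.87
position: [0.6614, 0.1366, 0.1306]
ee_rot: [1.0, -0.0, 0.0, -0.0]
contact_force: [-0.7, 0.6, -1.6]
grip_width: 0.058
```

Call:
servo_tool([
  {"tx": 0, "ty": 0, "tz": -0.04, "turn": 0, "claw": -1},
  {"tx": 0, "ty": 0, "tz": 0, "turn": 0, "claw": -1},
  {"tx": 0, "ty": 0, "tz": 0, "turn": 0, "claw": -1},
  {"tx": 0, "ty": 0, "tz": 0, "turn": 0, "claw": -1},
  {"tx": 0, "ty": 0, "tz": 0, "turn": 0, "claw": -1},
  {"tx": 0, "ty": 0, "tz": 0, "turn": 0, "claw": -1},
  {"tx": 0, "ty": 0, "tz": 0, "turn": 0, "claw": -1},
  {"tx": 0, "ty": 0, "tz": 0, "turn": 0, "claw": -1},
])

```text
time: 20.53
position: [0.6616, 0.1367, 0.1294]
ee_rot: [1.0, -0.0, 0.0, -0.0]
contact_force: [-0.7, 0.0, 5.3]
grip_width: 0.0577
```

Contact with the pad shows as +5 N. I'll release and rise.

Call:
servo_tool([
  {"tx": 0, "ty": 0, "tz": 0, "turn": 0, "claw": 0.3},
  {"tx": 0, "ty": 0, "tz": 0, "turn": 0, "claw": 0.5},
  {"tx": 0, "ty": 0, "tz": 0, "turn": 0, "claw": 0.7},
  {"tx": 0, "ty": 0, "tz": 0, "turn": 0, "claw": 1},
  {"tx": 0, "ty": 0, "tz": 0, "turn": 0, "claw": 1},
  {"tx": 0, "ty": 0, "tz": 0.2, "turn": 0, "claw": 1},
  {"tx": 0, "ty": 0, "tz": 0.4, "turn": 0, "claw": 1},
  {"tx": 0, "ty": 0, "tz": 0.6, "turn": 0, "claw": 1},
])

```text
time: 21.2
position: [0.6605, 0.1365, 0.1759]
ee_rot: [1.0, -0.0, -0.002, 0.0]
contact_force: [0.6, -0.1, 0.2]
grip_width: 0.0927
```

Call:
servo_tool([
  {"tx": 0, "ty": 0, "tz": 0.7, "turn": 0, "claw": 1},
  {"tx": 0, "ty": 0, "tz": 0.7, "turn": 0, "claw": 1},
  {"tx": 0, "ty": 0, "tz": 0.5, "turn": 0, "claw": 1},
  {"tx": 0, "ty": 0, "tz": 0.2, "turn": 0, "claw": 1},
  {"tx": 0, "ty": 0, "tz": 0, "turn": 0, "claw": 1},
  {"tx": -0.3, "ty": -0.2, "tz": 0, "turn": 0, "claw": 1},
  {"tx": -0.5, "ty": -0.3, "tz": 0, "turn": 0, "claw": 1},
  {"tx": -0.5, "ty": -0.4, "tz": 0, "turn": 0, "claw": 1},
])

```text
time: 21.87
position: [0.608, 0.1007, 0.2586]
ee_rot: [1.0, 0.0, -0.001, 0.0]
contact_force: [1.1, -1.1, 1.3]
grip_width: 0.0928
```

Call:
servo_tool([
  {"tx": -0.7, "ty": -0.7, "tz": 0, "turn": 0, "claw": 1},
  {"tx": -0.8, "ty": -0.8, "tz": 0, "turn": 0, "claw": 1},
  {"tx": -0.8, "ty": -0.8, "tz": 0, "turn": 0, "claw": 1},
  {"tx": -0.8, "ty": -0.8, "tz": 0, "turn": 0, "claw": 1},
  {"tx": -0.6, "ty": -0.7, "tz": 0, "turn": 0, "claw": 1},
  {"tx": -0.25, "ty": -0.4, "tz": 0, "turn": 0, "claw": 1},
  {"tx": 0, "ty": 0, "tz": 0, "turn": 0, "claw": 1},
  {"tx": 0, "ty": 0, "tz": 0, "turn": 0, "claw": 1},
])

```text
time: 22.53
position: [0.4583, -0.0602, 0.2599]
ee_rot: [1.0, -0.001, -0.001, -0.0]
contact_force: [-0.7, -0.2, 0.0]
grip_width: 0.0934
```

```bash
python3 - <<'E'
from cell import eyes,manip
from h import *
print(manip.read_state()["position"])
im=eyes.get_image("scene"); cv2.imwrite("pics/s3.png",cv2.resize(im["frame"][60:320,80:400],None,fx=2,fy=2))
E
```

```text
[ 0.45834819 -0.06017572  0.25993282]
```

View pics/s3.png

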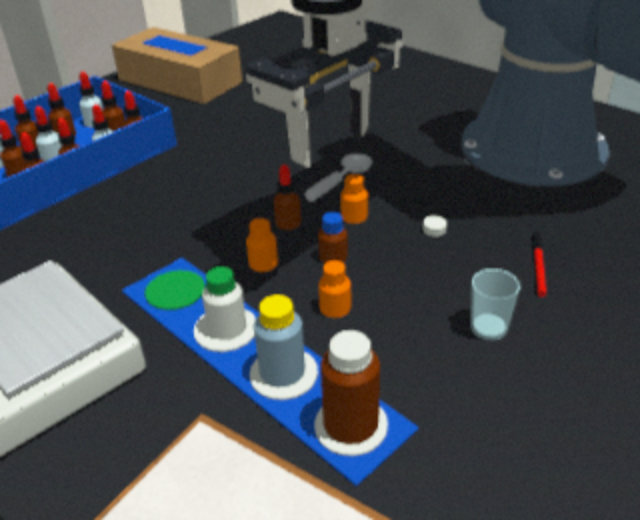

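The white-cap bottle is upright on the end pad at (350,390). The gripper is nearly over the blue-cap bottle (333,238), so I'll correct and go down.

Call:
servo_tool([
  {"tx": -0.2, "ty": -0.17, "tz": -0.2, "turn": 0, "claw": 1},
  {"tx": 0, "ty": 0, "tz": -0.6, "turn": 0, "claw": 1},
  {"tx": 0, "ty": 0, "tz": -0.7, "turn": 0, "claw": 1},
  {"tx": 0, "ty": 0, "tz": -0.7, "turn": 0, "claw": 1},
  {"tx": 0, "ty": 0, "tz": -0.4, "turn": 0, "claw": 1},
  {"tx": 0, "ty": 0, "tz": 0, "turn": 0, "claw": 1},
  {"tx": 0, "ty": 0, "tz": 0, "turn": 0, "claw": 1},
  {"tx": 0, "ty": 0, "tz": 0, "turn": 0, "claw": 1},
])

```text
time: 23.25
position: [0.4512, -0.0664, 0.1573]
ee_rot: [1.0, -0.0, 0.0, 0.0]
contact_force: [0.7, 0.8, -0.4]
grip_width: 0.0931
```

Call:
servo_tool([
  {"tx": -0.02, "ty": -0.02, "tz": -0.3, "turn": 0, "claw": 1},
  {"tx": 0, "ty": 0, "tz": -0.4, "turn": 0, "claw": 1},
  {"tx": 0, "ty": 0, "tz": -0.4, "turn": 0, "claw": 1},
  {"tx": 0, "ty": 0, "tz": -0.3, "turn": 0, "claw": 1},
  {"tx": 0, "ty": 0, "tz": -0.15, "turn": 0, "claw": 1},
  {"tx": 0, "ty": 0, "tz": 0, "turn": 0, "claw": 1},
  {"tx": 0, "ty": 0, "tz": 0, "turn": 0, "claw": 0.5},
  {"tx": 0, "ty": 0, "tz": 0, "turn": 0, "claw": 0.2},
])

```text
time: 23.92
position: [0.4506, -0.0674, 0.0957]
ee_rot: [1.0, -0.0, 0.001, 0.0]
contact_force: [0.0, 0.3, 0.8]
grip_width: 0.0837
```

Call:
servo_tool([
  {"tx": 0, "ty": 0, "tz": 0, "turn": 0, "claw": 0},
  {"tx": 0, "ty": 0, "tz": 0, "turn": 0, "claw": -0.2},
  {"tx": 0, "ty": 0, "tz": 0, "turn": 0, "claw": -1},
  {"tx": 0, "ty": 0, "tz": 0, "turn": 0, "claw": -1},
  {"tx": 0, "ty": 0, "tz": 0, "turn": 0, "claw": -1},
  {"tx": 0, "ty": 0, "tz": 0, "turn": 0, "claw": -1},
  {"tx": 0, "ty": 0, "tz": 0, "turn": 0, "claw": -1},
  {"tx": 0, "ty": 0, "tz": 0, "turn": 0, "claw": -1},
])

```text
time: 24.58
position: [0.4501, -0.0674, 0.0947]
ee_rot: [1.0, -0.0, 0.0, 0.0]
contact_force: [-0.6, 0.3, 1.0]
grip_width: 0.0394
```

Call:
servo_tool([
  {"tx": 0, "ty": 0, "tz": 0.2, "turn": 0, "claw": -1},
  {"tx": 0, "ty": 0, "tz": 0.4, "turn": 0, "claw": -1},
  {"tx": 0, "ty": 0, "tz": 0.6, "turn": 0, "claw": -1},
  {"tx": 0, "ty": 0, "tz": 0.7, "turn": 0, "claw": -1},
  {"tx": 0, "ty": 0, "tz": 0.6, "turn": 0, "claw": -1},
  {"tx": 0, "ty": 0, "tz": 0.4, "turn": 0, "claw": -1},
  {"tx": 0, "ty": 0, "tz": 0.2, "turn": 0, "claw": -1},
  {"tx": 0, "ty": 0, "tz": 0, "turn": 0, "claw": -1},
])

```text
time: 25.25
position: [0.4505, -0.0675, 0.2203]
ee_rot: [1.0, -0.0, 0.001, 0.0]
contact_force: [0.0, -0.3, 0.1]
grip_width: 0.0396
```

Call:
servo_tool([
  {"tx": 0.3, "ty": -0.2, "tz": 0, "turn": 0, "claw": -1},
  {"tx": 0.6, "ty": -0.3, "tz": 0, "turn": 0, "claw": -1},
  {"tx": 0.7, "ty": -0.4, "tz": 0, "turn": 0, "claw": -1},
  {"tx": 0.7, "ty": -0.4, "tz": 0, "turn": 0, "claw": -1},
  {"tx": 0.7, "ty": -0.4, "tz": 0, "turn": 0, "claw": -1},
  {"tx": 0.7, "ty": -0.4, "tz": 0, "turn": 0, "claw": -1},
  {"tx": 0.6, "ty": -0.4, "tz": 0, "turn": 0, "claw": -1},
  {"tx": 0.36, "ty": -0.2, "tz": 0, "turn": 0, "claw": -1},
])

```text
time: 25.92
position: [0.6378, -0.1769, 0.2167]
ee_rot: [1.0, -0.001, -0.001, -0.0]
contact_force: [-0.1, 0.1, -1.0]
grip_width: 0.0399
```

Call:
servo_tool([
  {"tx": 0, "ty": 0, "tz": 0, "turn": 0, "claw": -1},
  {"tx": 0, "ty": 0, "tz": -0.3, "turn": 0, "claw": -1},
  {"tx": 0, "ty": 0, "tz": -0.5, "turn": 0, "claw": -1},
  {"tx": 0, "ty": 0, "tz": -0.5, "turn": 0, "claw": -1},
  {"tx": 0, "ty": 0, "tz": -0.5, "turn": 0, "claw": -1},
  {"tx": 0, "ty": 0, "tz": -0.3, "turn": 0, "claw": -1},
  {"tx": 0, "ty": 0, "tz": 0, "turn": 0, "claw": -1},
  {"tx": 0, "ty": 0, "tz": 0, "turn": 0, "claw": -1},
])

```text
time: 26.58
position: [0.6359, -0.175, 0.1341]
ee_rot: [1.0, -0.0, -0.001, -0.0]
contact_force: [-0.3, -1.3, -1.2]
grip_width: 0.0402
```

Target z is 0.104, so 30 mm more down.

Call:
servo_tool([
  {"tx": 0.03, "ty": -0.02, "tz": -0.3, "turn": 0, "claw": -1},
  {"tx": 0, "ty": 0, "tz": -0.2, "turn": 0, "claw": -1},
  {"tx": 0, "ty": 0, "tz": -0.1, "turn": 0, "claw": -1},
  {"tx": 0, "ty": 0, "tz": -0.06, "turn": 0, "claw": -1},
  {"tx": 0, "ty": 0, "tz": -0.04, "turn": 0, "claw": -1},
  {"tx": 0, "ty": 0, "tz": -0.02, "turn": 0, "claw": -1},
  {"tx": 0, "ty": 0, "tz": 0, "turn": 0, "claw": -1},
  {"tx": 0, "ty": 0, "tz": 0, "turn": 0, "claw": -1},
])

```text
time: 27.25
position: [0.6378, -0.1762, 0.1062]
ee_rot: [1.0, -0.0, 0.0, 0.0]
contact_force: [-0.1, -0.3, -1.1]
grip_width: 0.0394
```

Call:
servo_tool([
  {"tx": 0, "ty": 0, "tz": -0.04, "turn": 0, "claw": -1},
  {"tx": 0, "ty": 0, "tz": 0, "turn": 0, "claw": -1},
  {"tx": 0, "ty": 0, "tz": 0, "turn": 0, "claw": -1},
  {"tx": 0, "ty": 0, "tz": 0, "turn": 0, "claw": -1},
  {"tx": 0, "ty": 0, "tz": 0, "turn": 0, "claw": -1},
  {"tx": 0, "ty": 0, "tz": 0, "turn": 0, "claw": -1},
  {"tx": 0, "ty": 0, "tz": 0, "turn": 0, "claw": -1},
  {"tx": 0, "ty": 0, "tz": 0, "turn": 0, "claw": -1},
])

```text
time: 27.92
position: [0.6377, -0.1762, 0.1044]
ee_rot: [1.0, -0.0, 0.0, 0.0]
contact_force: [-0.2, 0.0, -0.6]
grip_width: 0.0397
```

Call:
servo_tool([
  {"tx": 0, "ty": 0, "tz": -0.03, "turn": 0, "claw": -1},
  {"tx": 0, "ty": 0, "tz": 0, "turn": 0, "claw": -1},
  {"tx": 0, "ty": 0, "tz": 0, "turn": 0, "claw": -1},
  {"tx": 0, "ty": 0, "tz": 0, "turn": 0, "claw": 0.1},
  {"tx": 0, "ty": 0, "tz": 0, "turn": 0, "claw": 0.3},
  {"tx": 0, "ty": 0, "tz": 0, "turn": 0, "claw": 0.6},
  {"tx": 0, "ty": 0, "tz": 0, "turn": 0, "claw": 1},
  {"tx": 0, "ty": 0, "tz": 0, "turn": 0, "claw": 1},
])

```text
time: 28.58
position: [0.6377, -0.1762, 0.103]
ee_rot: [1.0, -0.0, -0.0, -0.0]
contact_force: [0.4, -0.1, -0.1]
grip_width: 0.0681
```

Call:
servo_tool([
  {"tx": 0, "ty": 0, "tz": 0, "turn": 0, "claw": 1},
  {"tx": 0, "ty": 0, "tz": 0.2, "turn": 0, "claw": 1},
  {"tx": 0, "ty": 0, "tz": 0.5, "turn": 0, "claw": 1},
  {"tx": 0, "ty": 0, "tz": 0.7, "turn": 0, "claw": 1},
  {"tx": 0, "ty": 0, "tz": 0.8, "turn": 0, "claw": 1},
  {"tx": 0, "ty": 0, "tz": 0.7, "turn": 0, "claw": 1},
  {"tx": 0, "ty": 0, "tz": 0.7, "turn": 0, "claw": 1},
  {"tx": 0, "ty": 0, "tz": 0.4, "turn": 0, "claw": 1},
])

```text
time: 29.25
position: [0.6382, -0.1763, 0.2674]
ee_rot: [1.0, -0.0, 0.002, 0.001]
contact_force: [-0.4, -1.5, 0.7]
grip_width: 0.0928
```

Call:
servo_tool([
  {"tx": -0.5, "ty": -0.3, "tz": 0, "turn": 0, "claw": 1},
  {"tx": -0.8, "ty": -0.5, "tz": 0, "turn": 0, "claw": 1},
  {"tx": -0.8, "ty": -0.5, "tz": 0, "turn": 0, "claw": 1},
  {"tx": -0.8, "ty": -0.5, "tz": 0, "turn": 0, "claw": 1},
  {"tx": -0.8, "ty": -0.5, "tz": 0, "turn": 0, "claw": 1},
  {"tx": -0.8, "ty": -0.5, "tz": 0, "turn": 0, "claw": 1},
  {"tx": -0.6, "ty": -0.4, "tz": 0, "turn": 0, "claw": 1},
  {"tx": 0, "ty": 0, "tz": 0, "turn": 0, "claw": 1},
])

```text
time: 29.92
position: [0.4304, -0.3062, 0.2639]
ee_rot: [1.0, -0.002, -0.0, 0.0]
contact_force: [-0.1, -0.2, 0.7]
grip_width: 0.093
```

```bash
python3 - <<'E'
from cell import eyes,manip,models
from h import *
top=eyes.get_image("top"); sc=eyes.get_image("scene")
cv2.imwrite("pics/s4.png",cv2.resize(sc["frame"][60:320,80:400],None,fx=2,fy=2))
cv2.imwrite("pics/t4.png",cv2.resize(top["frame"][90:260,90:440],None,fx=2,fy=2))
P={"blue_cap_c":(.637,-.176),"green_cap_c":(.645,-.072),"yellow_cap_c":(.6535,.0325),"white_cap_c":(.6615,.1365),"beaker_c":(.438,.17),"dropper_c":(.429,-.174)}
for l,p in P.items():
  for c in ("top","scene"):
    d=[(np.round(np.array(x["at"])-[*p,0],3),round(x["confidence"],2)) for x in models.spot_point(c,l)]
    print(l,c,min(d,key=lambda x:np.hypot(*x[0][:2])) if d else None)
H,S,V=cv2.split(cv2.cvtColor(top["frame"],cv2.COLOR_BGR2HSV))
for n,m,p,z in (("blue",(H>105)&(H<130)&(S>120)&(V>80),(.637,-.176),.071),("green",(H>40)&(H<80)&(S>100),(.645,-.072),.087),("yellow",(H>20)&(H<35)&(S>120)&(V>120),(.6535,.0325),.103)):
  k,l,st,ce=cv2.connectedComponentsWithStats(m.astype(np.uint8)); u=proj(top,[*p,z])
  i=min([i for i in range(1,k) if st[i,4]>20],key=lambda i:np.hypot(*(ce[i]-u))); print(n,st[i],np.round(rayplane(top,*ce[i],z)[:2]-p,4))
print(manip.read_state()["time"])
E
```

```text
blue_cap_c top (array([-0.001,  0.002,  0.043]), 0.86)
blue_cap_c scene (array([ 0.001, -0.001,  0.041]), 0.56)
green_cap_c top (array([-0.   ,  0.006,  0.052]), 0.56)
green_cap_c scene (array([0.002, 0.002, 0.046]), 0.57)
yellow_cap_c top (array([-0.   , -0.002,  0.056]), 0.71)
yellow_cap_c scene (array([0.003, 0.001, 0.059]), 0.83)
white_cap_c top (array([0.   , 0.005, 0.065]), 0.72)
white_cap_c scene (array([-0.001, -0.004,  0.064]), 0.57)
beaker_c top (array([ 0.001, -0.003,  0.032]), 0.58)
beaker_c scene (array([ 0.   , -0.   ,  0.036]), 0.74)
dropper_c top (array([0.001, 0.   , 0.052]), 0.8)
dropper_c scene None
blue [338 135  13  13 133] [-0.0019  0.0006]
green [291 128  14  15 158] [-0.0022  0.0028]
yellow [245 120  17  18 228] [-0.0017 -0.0024]
30.6167
```

View pics/t4.png

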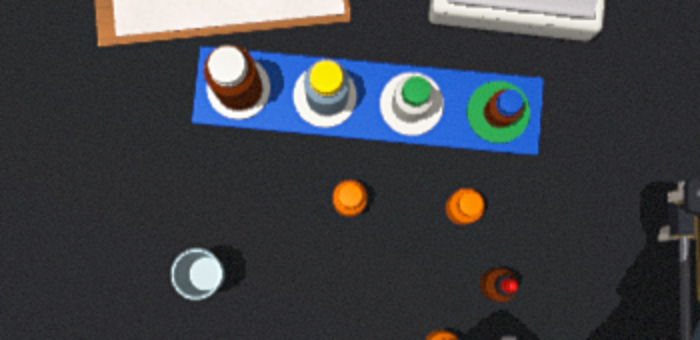

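View pics/s4.png

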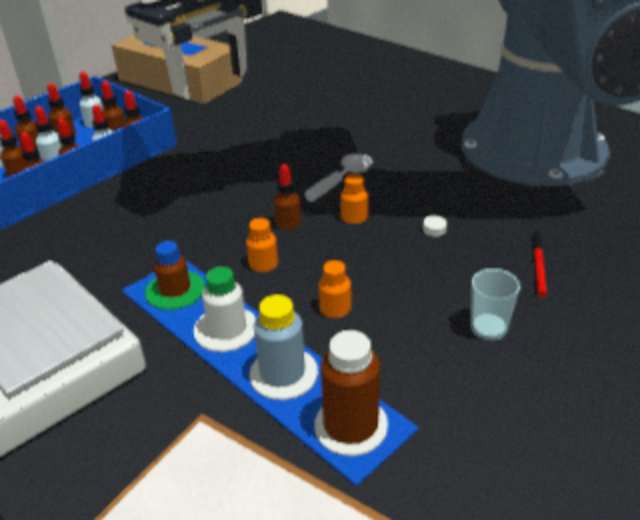

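In the last scene picture all four bottles stand upright on their own pads: blue (172,270), green (222,305), yellow (280,345), white (350,390). The beaker and dropper bottle have not moved, and the gripper is clear. I'll hand the job in.

```bash
python3 - <<'E'
from cell import manip
print(manip.finish_job())
E
```

```text
the job is handed in; nothing more can be done
None
```

All four bottles are standing upright on the strip in order of height: blue cap on the green pad, then green, yellow and white towards the far end. I handed the job in at about 31 s of the 102 s allowed; it gave no verdict.

- **Centring:** the networks put each bottle within about 6 mm of its pad centre in both cameras. My own cap measurement in the top view gave 4 mm or less for blue, green and yellow. I did not run it for the white cap, so that one rests on the networks (within about 5 mm). The limit is 14 mm.
- **Height and tilt:** the reported heights match bottles standing on the pads. I judged uprightness from the pictures only.
- **Beaker and dropper bottle:** the beaker reads within 3 mm of its starting place in both cameras. The dropper bottle reads within 1 mm in the top view. The network missed it in the last scene image, but it shows there standing in place.
- **One slip:** the arm stopped about 4 mm short sideways when gripping the yellow-cap bottle, and I corrected for it when placing.

The three orange look-alikes were not handled.

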